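# Open the label printer for a new roll

## Task

The label printer has run out and has to be opened for a new roll: with the fingertips, press down the flat release tab at the right-hand end of its front (as seen from the robot) so that the cover springs up, then push the cover all the way back until it stands fully open against its stop, and leave it so. Nothing is to be picked up: do not force the printer, do not press its round feed button, and leave the rolls and the other things on the bench where they are.

Things in the scene. Friction and masses are not known exactly. Their poses are not given: they have to be found in the camera images.
- printer: desktop label printer, light grey base, dark hinged cover, standing fast; sizes in mm. Origin: underside centre, on the bench; x from its front (facing the robot within 0.35 rad) to its back, y to its left, z up. Base x -117 to 92, y +-75, walls to z 80. Closed cover x -92 to 92, z 82 to 134 (front edge to z 102, sloping to the roof at x -47). Before it a deck at z 62, cut down to z 46 under the tab
- tab_pad (a point): middle of the top of the release tab, where it is pressed, 76 mm above the bench at rest, 114 in front of and 55 to the right of the printer's origin. The tab is a light grey flat paddle with ribs, 34 mm wide (y), jutting 32 mm from under the cover's front edge at the right-hand end of the printer's front. Not the small round button at the left-hand end
- tab (a joint): release tab, rad: 0 at rest, grows when pressed down, 0.24 at its end stop. It turns on an axle 47 mm behind tab_pad and 10 mm lower, so tab_pad sinks about 11 mm in all; the catch lets go near 0.15 rad (7 mm). Sprung: 1.5 N to start, 3.5 N at release, 5 N at the stop; comes up by itself when let go
- cover (a joint): cover, rad: 0 closed and latched; opens upward and backward about the hinge at its back to its stop at 1.83, leaning back past upright. Once unlatched, a spring lifts it to about 0.86 in half a second and no further; from there the hinge is stiff: it mostly stays where it is left and takes 1 to 2 N at its front rim to push on. The latch holds it shut until the tab is pressed
- cover_hinge (a point): middle of the cover's hinge line, which runs along the printer's y: 78 mm behind the printer's origin, 84 mm above the bench; axes as the printer's
- cover_rim (a point): middle of the lower edge of the cover's front wall (wall 3.5 mm thick, 150 wide), 170 mm before the hinge line and 2 lower when closed; moves with the cover. At cover angle a it is 170 cos a before (printer -x) and 170 sin a above the hinge: 112 before and 128 above when sprung up, 43 behind and 164 above when fully open
- feed (a joint): feed button, m: 0 at rest, 0.003 pressed in; 1 N starts it
- feed_button (a point): top of the feed button, small round dark button 16 mm across, 65 mm above the bench at the left-hand end of the printer's front deck; not to be pressed
- roll_a: bystander: spare roll of labels, white paper on a brown core, 76 mm across and 60 mm high, lying on its end beside the printer. Origin: its underside on the bench
- roll_b: bystander: smaller spare roll of labels, 66 mm across and 60 mm high, lying on its end. Origin: its underside on the bench
- scanner: bystander: dark pistol-shaped hand scanner lying on its side, about 110 by 125 mm and 48 mm high. Origin: its underside on the bench
- tape_measure: bystander: black tape measure, 70 by 68 mm and 38 mm high. Origin: its underside on the bench
- drawer_tray: bystander: clear plastic drawer out of the parts cabinet with pipe clamps in it, 130 by 85 mm and 45 mm high. Origin: its underside on the bench
- elbow: bystander: grey pipe elbow lying flat, about 65 by 65 mm and 42 mm high. Origin: its underside on the bench
- screwdriver: bystander: screwdriver lying flat. Origin: its underside on the bench
- marker: bystander: white marker pen with a black cap, 120 mm long and 17 mm thick, lying flat. Origin: its underside on the bench

How it is judged (in metres and radians):
On the way, in this order (a step that is already met when the one before it is completed fails the run):
1. the release tab is pressed down far enough to free the catch (value of joint tab above 0.13 rad and value of joint cover below 0.5 rad).
2. the cover has sprung up (value of joint cover above 0.65 rad).
3. the cover is pushed on, back to its stop (value of joint cover above 1.7 rad), for 0.1 s.
At the end, for the whole second after the job is handed in: The cover stands fully open (joint above 1.70 of 1.83 rad) and at rest, the release tab has come back up, the feed button is not pressed, and none of the loose things has moved by more than 20 mm (value of joint cover above 1.7 rad and velocity of joint cover between -0.1 and 0.1 rad/s and value of joint tab below 0.05 rad and value of joint feed below 0.0015 m and distance of each of roll_a, roll_b, scanner, tape_measure, drawer_tray, elbow, screwdriver, marker from where it was at the start of the episode below 0.02 m); the robot touches nothing.
It fails at once if the feed button is pressed (value of joint feed above 0.0015 m).
It fails at once if the printer is pushed with more than 45 N (contact force between any of the fingers, the arm and printer above 45 N).
It fails at once if a loose thing on the bench is lifted or moved by more than 20 mm (distance of any of roll_a, roll_b, scanner, tape_measure, drawer_tray, elbow, screwdriver, marker from where it was at the start of the episode above 0.02 m).
It also fails if it takes over 43 s, if anything falls off the work surface, if the arm or the gripper's body presses on something with over 40 N, if the wrist force passes 120 N, or if a joint passes its speed limit or range.

## Robot

A 7-joint arm with a two-finger parallel gripper is mounted at the origin on the work surface. World frame = base frame: x ahead of the robot, y to its left, z up, the work surface at z = 0. Lengths are in mm, angles in rad, forces in N, time in s.
With the tool pointing down it reaches from about 425 to 1025 mm from the base axis. Payload 9.4 kg.
Tool frame: the origin (TCP) lies at the very end of the fingers, on their centre line; the grasp point (between the pads) lies 19 mm behind it; z points along the fingers, y is the line along which they close (so a half turn about z gives the same grasp; the last joint's range is limited). The gripper opens to 85 mm and grips with 20 to 120 N. Pads are 22 mm wide; open, the fingers measure 114 mm over their backs; the gripper's body (76 mm by 85 mm) begins 54 mm behind the grasp point. The pads swing forward as they close: fully open they stand 13 mm farther back than shut.
Start: joints at [1.27, 0.599, -0.003, 1.599, 0.002, 0.943, -0.08], TCP at [160.894, -706.921, 231.275] pointing down, gripper open.
Joint ranges: [-2.57, 2.57], [-0.35, 1.97], [-1.29, 1.29], [0.11, 2.56], [-1.05, 4.19], [0.11, 1.86], [-2.63, 2.63]. Speed limits (rad/s): [2.22, 2.22, 3.01, 3.01, 3.14, 3.14, 3.14].

## Interface

Orientations are given as a unit quaternion [w, x, y, z].
In Python, from station import bot gives the robot as it stands. The module is installed in compiled form; this text tells all that it offers.
- The arm moves only by the tool apply_moves, never from a script. Its argument "steps" is a list of rows, each an object with "xyz": the shift along the tool's x, y, z normalised to -1 to 1, where 1 is 0.2 m, a list of three; "spin": the turn about the tool's z normalised to -1 to 1, where 1 is 90 degrees. A call has exactly 8 rows; each row shifts and turns the commanded pose from where the row before left it, along the tool's axes as they then stand; what a row does not reach is not made up. A row lasts 1/8 s, in which the tool goes at most 62.5 mm and 10.7 degrees, less where a joint would pass 70% of its speed; a pose out of reach is approached as far as the arm can. A call with a number of a shift or a turn outside -1 to 1 is refused whole. A call with a gripper value outside its range is refused whole. "grip" is the opening, from 0 (shut) to 1 (fully open), set as the call begins (left out, the last holds). The fingers move at their own pace and stop on an object; "squeeze" is the grip in N (left out, the last holds). Time passes only in rows, so rows that do not move let the fingers close, or fill a call up. It gives the time, the measured TCP pose, the force, the opening and the grip force at its end, in the units of the state.
- bot.get_obs(): the state, without advancing time (a new reading comes with each control period).
- bot.read_camera(name): name is "scene" or "side" or "wrist"; returns the picture (400x640x3 uint8, blue, green, red); there is no depth.
- bot.camera_info(name): a dict with "fovy" (degrees; the focal length in pixels is half the picture's height over the tangent of half this angle, whatever the lens; pixels are square), "cx", "cy" (the principal point, pixels), "rvec" (rotation vector, rad) and "tvec" (3), from world to camera coordinates, as OpenCV has them. Camera axes: x right, y down, z forward; pixel columns grow to the right and rows downward; lengths in mm; the calibration is good to about 2 mm. A picture is of the moment at which its call begins: read the wrist's pose just before it. camera_info takes no time and is no camera call; for the wrist camera it gives the pose at the moment of the call.
- bot.job_done(): hands the job in; it is judged then, once.
The state is a dict: "t": time; "q": joint angles; "joint_velocities": joint speeds; "effort": joint torques, N m; "eef_pos": TCP position; "ee_rot": TCP orientation; "wrist_force": force on the tool from outside, world axes, zero at the start; "torque": the same for the moment, N m; "width": finger opening in mm; "gripper_force": force on a finger pad.
Only numpy, scipy, OpenCV 4.12 (cv2) and the standard library are available. Lean on these libraries where they do the work, as an engineer would, in place of code of your own. Each camera call takes 0.05 s, during which the arm holds its last target. There are 200 camera calls.

## Working session

There is one attempt and no reset: what is moved stays moved. The work goes in short steps, Python scripts to look and compute and a tool call to move; the robot and the scene stay as the last step left them, time stands still between calls to the robot, and variables do not carry over. Pictures are saved under pics/ and viewed, at most 10 in all, crops included, and the job is handed in when it is done.

Besides the shell and the picture viewer there is one more tool, called after "Call:" as a command line: name --argument value ..., lists and objects as JSON in quotes. apply_moves: Moves the arm, as the interface text tells. Its arguments: {"type":"object","properties":{"steps":{"type":"array"},"grip":{"type":"number"},"squeeze":{"type":"number"}},"required":["steps"]}

```bash
mkdir -p pics; python3 - <<'E'
from station import bot
import cv2
o=bot.get_obs();print(o['t'],o['eef_pos'],o['ee_rot'],o['width'],o['wrist_force'])
for n in("scene","side"):
    cv2.imwrite(f"pics/{n}0.png",bot.read_camera(n));print(n,bot.camera_info(n))
E
```

```text
0.0 [ 160.77387945 -706.43372852  230.38422386] [-8.15445799e-04  9.93744106e-01  1.11677937e-01 -1.60553193e-04] 85.1765285997752 [0.21224062 0.61930642 0.14548684]
scene {'fovy': 48.34014479242428, 'cx': 321.59291752036364, 'cy': 198.87519346261826, 'rvec': array([ 1.92997514,  1.90730273, -0.51323671]), 'tvec': array([ -19.88033987, -424.63544138, 1586.69002749])}
side {'fovy': 44.75412507401933, 'cx': 316.6610455031215, 'cy': 203.2591605445968, 'rvec': array([ 2.45290066, -0.28370979,  0.1212269 ]), 'tvec': array([-525.15189287,  176.7342941 , 1640.71955283])}
```

View pics/scene0.png

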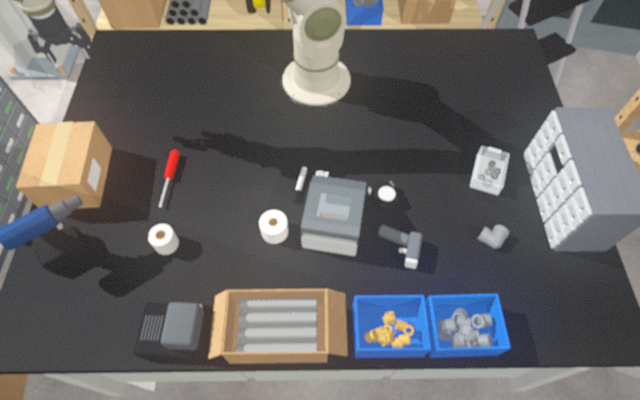

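View pics/side0.png

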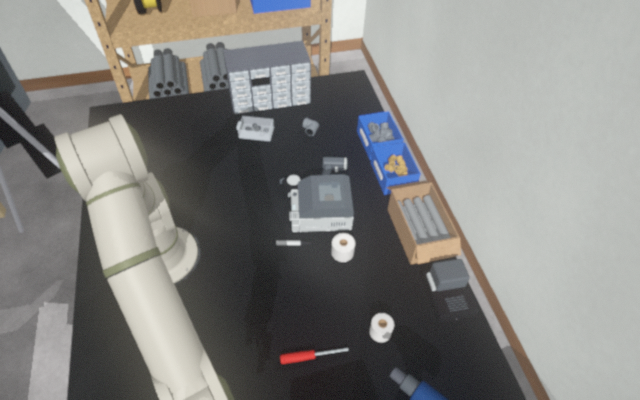

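```bash
python3 - <<'E'
import cv2,numpy as np
a=cv2.imread("pics/scene0.png")[150:270,250:410];b=cv2.imread("pics/side0.png")[150:270,260:420]
a=cv2.resize(a,None,fx=5,fy=5,interpolation=2)[:, :800];b=cv2.resize(b,None,fx=5,fy=5,interpolation=2)
cv2.imwrite("pics/ca.png",a);cv2.imwrite("pics/cb.png",b)
E
```

```text
(no output)
```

View pics/ca.png

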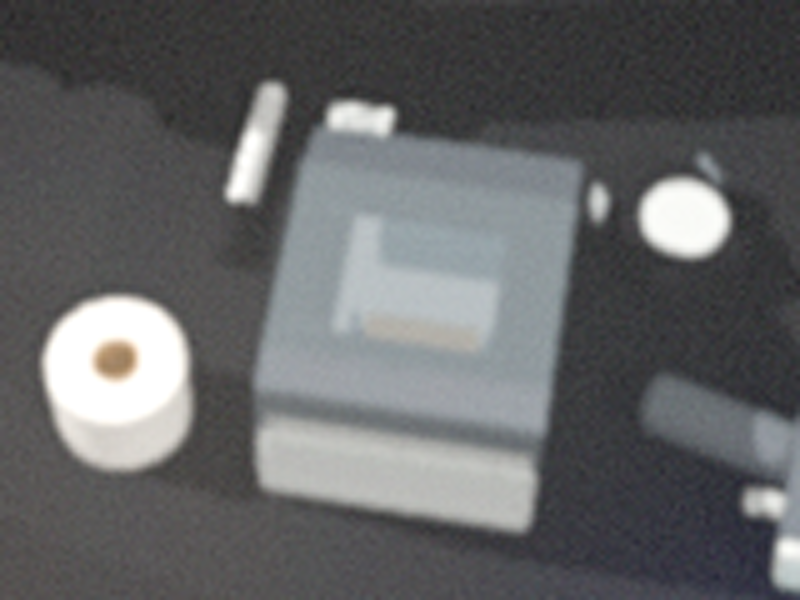

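View pics/cb.png

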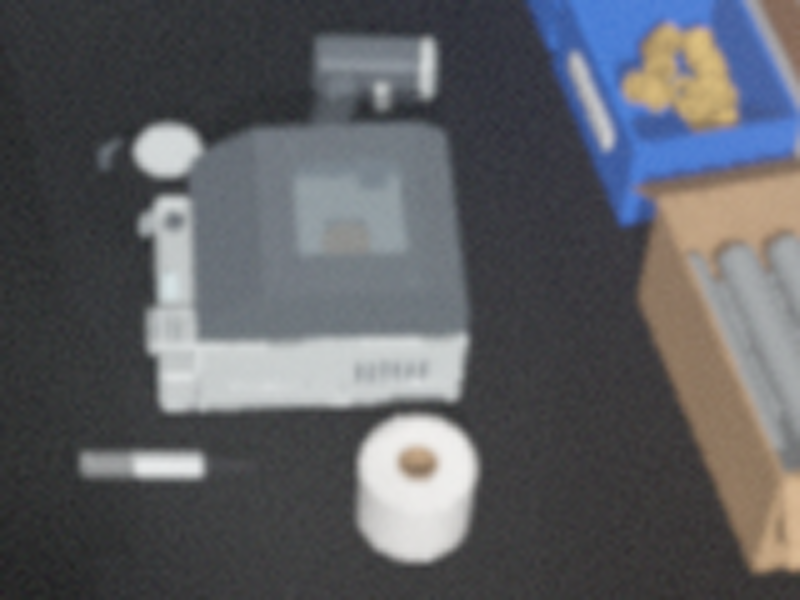

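```bash
cat >h.py <<'E'
import numpy as np,cv2
from station import bot
from scipy.optimize import least_squares
def proj(n,P):
    c=bot.camera_info(n);f=200/np.tan(np.radians(c['fovy']/2))
    K=np.array([[f,0,c['cx']],[0,f,c['cy']],[0,0,1]])
    return cv2.projectPoints(np.array(P,float).reshape(-1,1,3),c['rvec'],c['tvec'],K,None)[0].reshape(-1,2)
def W(p,P):
    c,s=np.cos(p[2]),np.sin(p[2]);return np.array(P,float)@np.array([[c,s,0],[-s,c,0],[0,0,1]])+[p[0],p[1],0]
E
python3 - <<'E'
from h import *
S=[([92,-75,0],262,490),([92,75,0],528,532),([-92,-75,102],318,128),([-92,75,102],583,160)]
D=[([-114,-55,76],172,331),([-117,-75,0],163,410),([92,-75,0],462,402),([92,-75,82],468,335),([-92,-75,82],197,338)]
s=np.array([[250+u/5,150+v/5] for _,u,v in S]);d=np.array([[260+u/5,150+v/5] for _,u,v in D])
def r(p): return np.r_[(proj("scene",W(p,[a[0] for a in S]))-s).ravel(),(proj("side",W(p,[a[0] for a in D]))-d).ravel()]
q=least_squares(r,[650,0,0],loss='soft_l1');print(q.x,np.round(q.fun,1).reshape(-1,2).tolist())
print(W(q.x,[[-114,-55,76],[78,0,84],[-34,0,212],[121,0,248]]).round(1))
import scipy.spatial.transform as T
o=bot.get_obs();print(T.Rotation.from_quat(np.roll(o['ee_rot'],-1)).as_matrix().round(3))
E
```

```text
[ 5.79223171e+02  4.74167875e+01 -1.74071499e-01] [[0.2, 1.3], [-0.1, 1.0], [-0.3, -0.2], [-0.4, 0.7], [-1.8, -1.2], [-0.2, 0.7], [-0.9, -0.1], [-0.4, -0.8], [-0.2, 0.8]]
[[457.4  13.   76. ]
 [656.   33.9  84. ]
 [545.7  53.3 212. ]
 [698.4  26.5 248. ]]
[[ 0.975  0.222 -0.   ]
 [ 0.222 -0.975  0.001]
 [-0.    -0.001 -1.   ]]
```

Call:
apply_moves --steps '[{"xyz":[0,0,0],"spin":0.0845},{"xyz":[0,0,0],"spin":0.0845},{"xyz":[0,0,0],"spin":0.0845},{"xyz":[0.12,-0.25,0],"spin":0},{"xyz":[0.12,-0.25,0],"spin":0},{"xyz":[0.12,-0.25,0],"spin":0},{"xyz":[0.12,-0.25,0],"spin":0},{"xyz":[0.12,-0.25,0],"spin":0}]' --grip 0

```text
t: 1.1
eef_pos: [323.3, -479.8, 231.1]
ee_rot: [-0.0, 0.996, -0.087, -0.0]
wrist_force: [1.4, -0.3, -0.4]
width: 0.1
gripper_force: 0.0
```

Call:
apply_moves --steps '[{"xyz":[0.036,-0.197,0],"spin":0},{"xyz":[0.036,-0.197,0],"spin":0},{"xyz":[0.036,-0.197,0],"spin":0},{"xyz":[0.036,-0.197,0],"spin":0},{"xyz":[0.036,-0.197,0],"spin":0},{"xyz":[0.036,-0.197,0],"spin":0},{"xyz":[0.036,-0.197,0],"spin":0},{"xyz":[0.036,-0.197,0],"spin":0}]'

```text
t: 2.1
eef_pos: [434.1, -179.9, 231.2]
ee_rot: [-0.0, 0.996, -0.087, -0.0]
wrist_force: [0.9, -0.3, 0.4]
width: 0.4
gripper_force: 0.0
```

Call:
apply_moves --steps '[{"xyz":[-0.015,-0.162,0],"spin":0},{"xyz":[-0.015,-0.162,0],"spin":0},{"xyz":[-0.015,-0.162,0],"spin":0},{"xyz":[-0.015,-0.162,0],"spin":0},{"xyz":[-0.015,-0.162,0.1],"spin":0},{"xyz":[-0.016,-0.16,0.15],"spin":0},{"xyz":[0,0,0.2],"spin":0},{"xyz":[0,0,0.1],"spin":0}]'

```text
t: 3.1
eef_pos: [448.8, 13.6, 119.6]
ee_rot: [0.0, 0.996, -0.086, -0.001]
wrist_force: [-0.1, 0.0, 0.8]
width: 0.0
gripper_force: 0.0
```

```bash
python3 - <<'E'
from h import *
o=bot.get_obs();print(o['eef_pos'],o['wrist_force'])
a=bot.read_camera("side")[160:250,260:380];w=bot.read_camera("wrist")
a=cv2.resize(a,None,fx=5,fy=5,interpolation=2)
cv2.imwrite("pics/s1.png",a);cv2.imwrite("pics/w1.png",w)
p=[579.2,47.4,-.174]
P=W(p,[[-114,-55,76],[-98,-38,76],[-130,-38,76],[-130,-72,76],[-98,-72,76]])
print(proj("wrist",P).round(0).tolist(),((proj("side",P)-[260,160])*5).round(0).tolist())
E
```

```text
[448.83649733  13.64840133 119.55312763] [-0.13398063  0.02202949  0.8171081 ]
[[315.0, 215.0], [288.0, 191.0], [290.0, 237.0], [340.0, 237.0], [341.0, 191.0]] [[163.0, 275.0], [185.0, 255.0], [139.0, 257.0], [140.0, 296.0], [187.0, 294.0]]
```

View pics/w1.png

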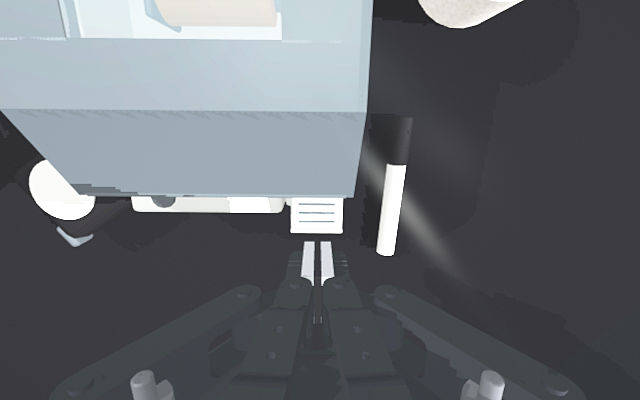

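View pics/s1.png

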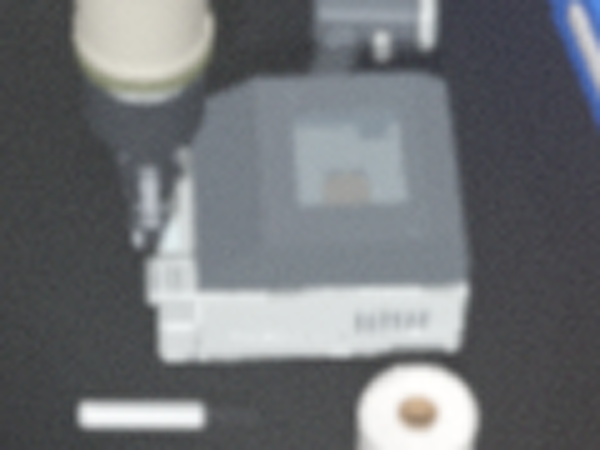

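Call:
apply_moves --steps '[{"xyz":[0.03,0.005,0.1],"spin":0},{"xyz":[0,0,0.08],"spin":0},{"xyz":[0,0,0.02],"spin":0},{"xyz":[0,0,0.02],"spin":0},{"xyz":[0,0,0.02],"spin":0},{"xyz":[0,0,0.02],"spin":0},{"xyz":[0,0,0.01],"spin":0},{"xyz":[0,0,0],"spin":0}]'

```text
t: 4.2
eef_pos: [454.6, 11.2, 67.2]
ee_rot: [0.0, 0.996, -0.087, -0.001]
wrist_force: [-4.4, 2.1, 5.7]
width: 0.2
gripper_force: 3.0
```

```bash
python3 - <<'E'
from h import *
o=bot.get_obs();print(o['eef_pos'],o['wrist_force'])
cv2.imwrite("pics/w2.png",bot.read_camera("wrist"))
E
```

```text
[454.60168274  11.1895332   67.16487336] [-4.38715174  2.12402106  5.7336012 ]
```

View pics/w2.png

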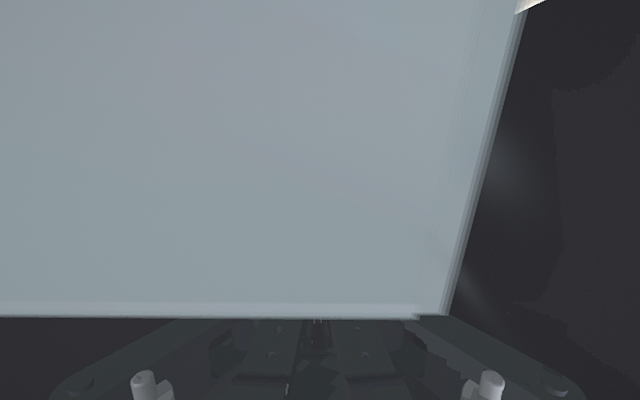

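Call:
apply_moves --steps '[{"xyz":[-0.06,0,-0.06],"spin":0},{"xyz":[-0.08,0,-0.08],"spin":0},{"xyz":[0,0,-0.16],"spin":0},{"xyz":[0,0,-0.16],"spin":0},{"xyz":[0,0,-0.16],"spin":0},{"xyz":[0,-0.13,0],"spin":0},{"xyz":[0,-0.13,0],"spin":0},{"xyz":[0,0,0],"spin":0}]'

```text
t: 5.25
eef_pos: [436.9, 68.7, 192.0]
ee_rot: [-0.001, 0.996, -0.086, 0.001]
wrist_force: [0.5, -0.2, -0.2]
width: -0.3
gripper_force: 0.0
```

```bash
python3 - <<'E'
from h import *
o=bot.get_obs();print(o['eef_pos'],o['wrist_force'])
a=bot.read_camera("side")[130:250,230:390]
cv2.imwrite("pics/s2.png",cv2.resize(a,None,fx=5,fy=5,interpolation=2))
p=[582,47,-.174]
P=W(p,[[-34,75,212],[-34,0,212],[-34,-75,212]])
print(P.round(0).tolist(),((proj("side",P)-[230,130])*5).round(0).tolist())
E
```

```text
[436.89475786  68.74093009 191.97341164] [ 0.5087503  -0.22830193 -0.23736051]
[[561.0, 127.0, 212.0], [549.0, 53.0, 212.0], [536.0, -21.0, 212.0]] [[425.0, 145.0], [432.0, 228.0], [439.0, 315.0]]
```

View pics/s2.png

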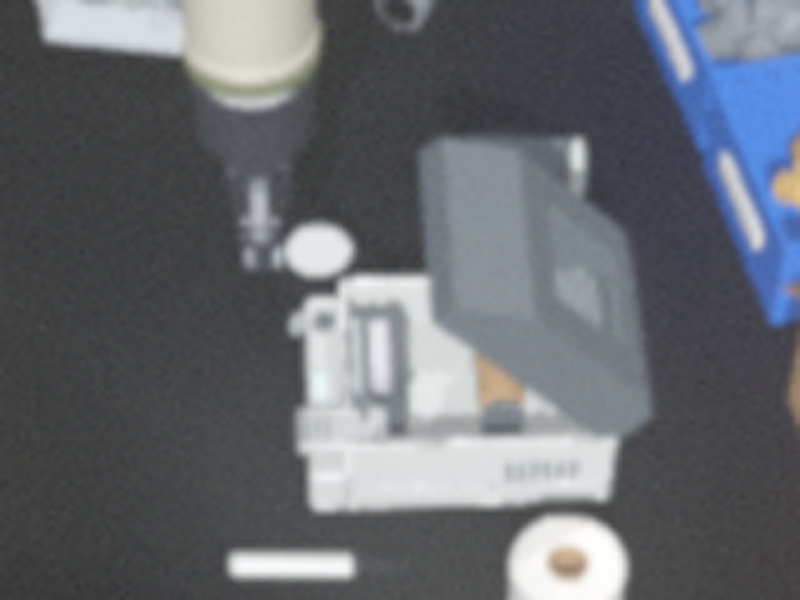

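Call:
apply_moves --steps '[{"xyz":[0.12,0,0],"spin":0},{"xyz":[0.12,0,0],"spin":0},{"xyz":[0.12,0,0],"spin":0},{"xyz":[0.1,0,0],"spin":0},{"xyz":[0.06,0,0],"spin":0},{"xyz":[0.06,0,-0.02],"spin":0},{"xyz":[0.06,0,-0.02],"spin":0},{"xyz":[0.06,0,-0.02],"spin":0}]'

```text
t: 6.3
eef_pos: [575.5, 42.7, 203.8]
ee_rot: [-0.0, 0.996, -0.087, 0.0]
wrist_force: [-1.1, -0.3, 0.7]
width: 0.1
gripper_force: 0.8
```

Call:
apply_moves --steps '[{"xyz":[0.05,0,-0.015],"spin":0},{"xyz":[0.05,0,-0.015],"spin":0},{"xyz":[0.05,0,-0.01],"spin":0},{"xyz":[0.05,0,-0.01],"spin":0},{"xyz":[0.05,0,0],"spin":0},{"xyz":[0.05,0,0],"spin":0},{"xyz":[0.05,0,0],"spin":0},{"xyz":[0.05,0,0],"spin":0}]'

```text
t: 7.3
eef_pos: [655.2, 28.5, 214.4]
ee_rot: [-0.0, 0.996, -0.087, 0.001]
wrist_force: [0.3, 0.1, 4.9]
width: -0.1
gripper_force: 0.3
```

```bash
python3 - <<'E'
from h import *
a=bot.read_camera("side")[110:230,250:410]
cv2.imwrite("pics/s3.png",cv2.resize(a,None,fx=5,fy=5,interpolation=2))
E
```

```text
(no output)
```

View pics/s3.png

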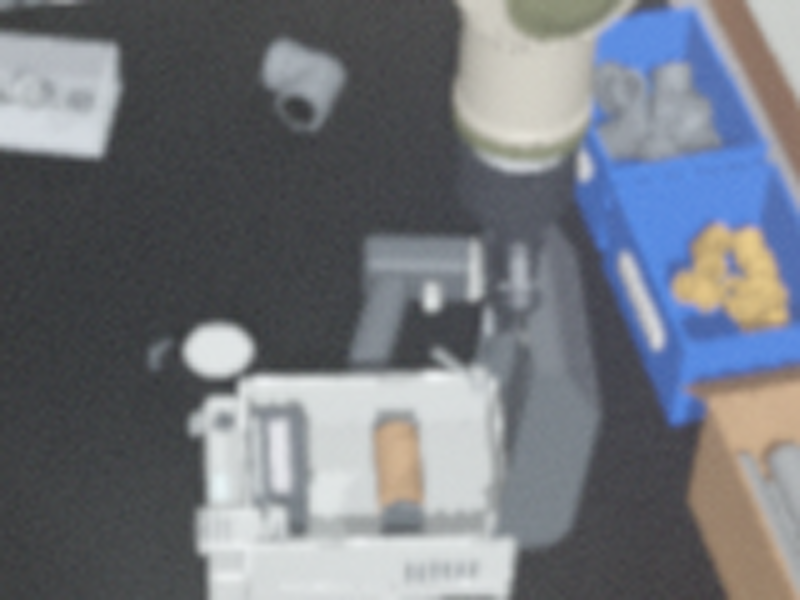

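The picture shows the cover about upright at crop (540,400), with the fingers against its rim. I'll raise the fingers slightly and push on gently.

Call:
apply_moves --steps '[{"xyz":[0,0,-0.05],"spin":0},{"xyz":[0.03,0,-0.01],"spin":0},{"xyz":[0.03,0,0],"spin":0},{"xyz":[0.03,0,0],"spin":0},{"xyz":[0.03,0,0],"spin":0},{"xyz":[0.02,0,0],"spin":0},{"xyz":[0.0,0,0],"spin":0},{"xyz":[0,0,0],"spin":0}]'

```text
t: 8.35
eef_pos: [680.9, 24.2, 225.2]
ee_rot: [0.0, 0.996, -0.087, -0.0]
wrist_force: [-0.3, 0.7, -0.9]
width: 0.1
gripper_force: 0.0
```

Call:
apply_moves --steps '[{"xyz":[0.015,0,0],"spin":0},{"xyz":[0.015,0,0],"spin":0},{"xyz":[0.01,0,0],"spin":0},{"xyz":[0.01,0,0],"spin":0},{"xyz":[0.0,0,0],"spin":0},{"xyz":[0,0,0],"spin":0},{"xyz":[0,0,0],"spin":0},{"xyz":[0,0,0],"spin":0}]'

```text
t: 9.35
eef_pos: [683.5, 23.7, 224.9]
ee_rot: [0.0, 0.996, -0.087, -0.007]
wrist_force: [-27.7, 3.6, 17.6]
width: 0.1
gripper_force: 14.1
```

Call:
apply_moves --steps '[{"xyz":[-0.03,0,0],"spin":0},{"xyz":[-0.03,0,0],"spin":0},{"xyz":[-0.08,0,0],"spin":0},{"xyz":[-0.15,0,0],"spin":0},{"xyz":[-0.2,0,-0.1],"spin":0},{"xyz":[-0.2,0,-0.1],"spin":0},{"xyz":[-0.1,0,0],"spin":0},{"xyz":[0,0,0],"spin":0}]'

```text
t: 10.35
eef_pos: [533.8, 50.1, 265.9]
ee_rot: [-0.0, 0.996, -0.087, 0.0]
wrist_force: [-0.2, -0.3, 0.0]
width: 0.1
gripper_force: 0.0
```

```bash
python3 - <<'E'
from h import *
o=bot.get_obs();print(o['t'],o['eef_pos'],o['wrist_force'])
a=bot.read_camera("side")[110:230,250:410]
cv2.imwrite("pics/s4.png",cv2.resize(a,None,fx=5,fy=5,interpolation=2))
for an in(1.6,1.7,1.83):
  P=W([582,47,-.174],[[78-170*np.cos(an),y,84+170*np.sin(an)] for y in(75,-75)])
  print(an,((proj("side",P)-[250,110])*5).round(0).tolist())
E
```

```text
10.35 [533.82085378  50.08292376 265.88588475] [-0.15213159 -0.25163861  0.03703624]
1.6 [[502.0, 195.0], [527.0, 365.0]]
1.7 [[527.0, 196.0], [553.0, 366.0]]
1.83 [[559.0, 199.0], [587.0, 369.0]]
```

View pics/s4.png

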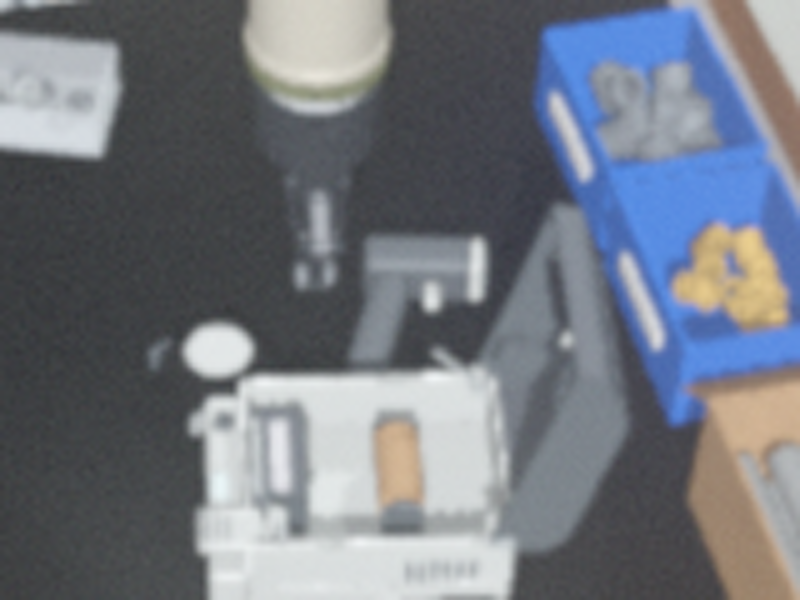

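The cover's rim corner is at crop (560,203). That matches the 1.83 rad prediction of (559,199), so the cover is against its stop, and the arm is clear of the printer.

```bash
python3 -c "
from station import bot
print(bot.job_done())"
```

```text
the job is handed in; nothing more can be done
None
```

I pressed the release tab, pushed the cover back to its stop (about 1.83 rad by the side camera), moved the arm clear and handed the job in at about 10.4 s of the 43 s allowed; no verdict was returned.

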